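# Seat a locating pin in the hidden hole of a drill jig, past its chip flap

## Robot

A 6-joint arm with a two-finger parallel gripper is mounted at the origin on a cart in front of the work surface, level with it; the furniture and walls round the work are solid. World frame = base frame: x ahead of the robot, y to its left, z up, the work surface at z = 0. Lengths are in m, angles in rad, forces in N, time in s.
With the tool pointing down it reaches from about 0.325 to 0.85 m from the base axis. Payload 15.5 kg.
Tool frame: the origin (TCP) lies at the very end of the fingers, on their centre line; the grasp point (between the pads) lies 19 mm behind it (tcp_to_grasp is the distance from the TCP to the grasp point, in m); z points along the fingers, y is the direction in which the jaws open and shut (so a half turn about z gives the same grasp; the last joint's range is limited). The gripper opens to 91 mm and grips with 3 to 60 N. Pads are 32 mm wide; open, the fingers measure 118 mm over their backs; the gripper's body (76 mm by 178 mm) begins 60 mm behind the grasp point.
Start: joints at [1.214, 0.494, 1.345, -0, 1.302, -0.096], TCP at [0.162, 0.604, 0.214] pointing down, gripper open.
Joint ranges: [-2.91, 2.91], [-0.82, 2.16], [0.22, 2.67], [-1.22, 4.37], [0.12, 2.79], [-3.08, 3.08]. Speed limits (rad/s): [1.89, 1.89, 2.57, 3.01, 3.01, 3.01].

## Interface

Orientations are given as a unit quaternion [w, x, y, z].
In Python, from workcell import get_obs, camera, get_calibration, finish_job, masks_of, tcp_to_grasp gives the robot as it stands.
- The arm moves only by the tool play_rows, never from a script. Its argument "commands" is text: rows parted by semicolons, each of 7 numbers parted by spaces: the shift along the tool's x, y, z in mm, then the turn, a rotation vector about the tool's x, y, z in degrees, then the finger opening in mm, from 0 to 91.2. A call has 1 to 8 rows; each row shifts and turns the pose as measured when the row begins, along the tool's axes as they then stand; what a row does not reach is not made up. A row lasts 1/8 s, in which the tool goes at most 62.5 mm and 10.7 degrees, less where a joint would pass 70% of its speed; a pose out of reach is approached as far as the arm can. A call is refused whole if a number of a shift passes 62.5 or a number of a turn 10.7, either way. A call with a gripper value outside its range is refused whole. The fingers move at their own pace and stop on an object; "squeeze" is the grip in N (left out, the last holds). Time passes only in rows, so rows that do not move let the fingers close. It gives the time, the measured TCP pose, the force and the opening at its end, in the units of the state.
- get_obs(): the state, without advancing time (a new reading comes with each control period).
- camera(name): name is "side" or "top"; returns (picture, depth): 420x560x3 uint8, red, green, blue; 420x560 float32, m along the optical axis (not along the pixel's ray), 0 where there is no reading.
- get_calibration(name): a dict with "fx", "fy", "cx", "cy" (pixels), "extrinsics" (4x4, takes a point from camera to world coordinates). Camera axes: x right, y down, z forward; pixel columns grow to the right and rows downward; lengths in m; the calibration is good to about 2 mm. A picture is of the moment at which its call begins. get_calibration takes no time and is no camera call.
- finish_job(): hands the job in, once; it reports no verdict.
Trained networks look in the newest picture that a camera, given by its name, has taken for a name from the list of things; names that differ only in an ending like _2 or _b are one class to them, and where a whole thing is asked for, a point or a joint stands for the part that bears it (a point fixed in the world has none). Each returns a list of dicts, best first, with "conf" (0 to 1); they miss things now and then, are a little off and sometimes report something else, mostly with a low value. They report only what shows in the picture. A call takes as long as a camera call. They do not tell look-alikes from the thing itself.
- masks_of(camera, label): "mask" (420x560 bool, what is visible of it) and "rect" ([left, top, right, bottom] in pixels, round what is visible of it).
The state is a dict: "time_s": time; "q": joint angles; "qd": joint speeds; "joint_efforts": joint torques, N m; "ee_pos": TCP position; "ee_rot": TCP orientation; "contact_force": force on the tool from outside, world axes, zero at the start; "moment": the same for the moment, N m; "grip_width": finger opening in m.
Only numpy, scipy, OpenCV 4.12 (cv2) and the standard library are available. Lean on these libraries where they do the work, as an engineer would, in place of code of your own. Each camera call takes 0.05 s, during which the arm holds its last target. There are 200 camera calls.

## Task

Take the locating pin out of the sloping rack and stand it upright, tip down, in the wooden setting block; let go and take it again by its red sleeve. Then push it past the yellow sprung flap into the blue drill jig and feel over the well's floor with the tip in a widening spiral until it drops into the hidden hole; leave it there fully home, upright and released, and leave the other things on the bench where they are.

Things in the scene. Friction and masses are not known exactly. Their poses are not given: they have to be found in the camera images.
- pin: the locating pin: steel, 16 mm dia, 114 mm long, about 0.16 kg; bare steel for 72 mm from the tip, then a red sleeve with black rings (same dia) to the top. Origin at the centre of the tip's end face, z runs up the pin to the red end. The tip has a 4 mm high chamfer to 11 mm dia. It starts in the rack leaning 45 degrees, tip lowest, red end to the rack's +x.
- pin_tip (a point): centre of the pin's tip end face (same as the pin's origin)
- pin_sleeve (a point): point on the pin's axis at the middle of the red sleeve, 95 mm from the tip
- rack: fixed grey sloping rack, base plate 130x60x8 mm, origin on the bench. The pin lies at 45 degrees in its x-z plane on an 8 mm wide bar, tip at (-40, 0, 18) mm in the rack's frame, loosely between cheeks over its first 22 mm and from 89 to 113 mm; between these both sides of the shank are open for fingers. The cheeks are open upward: the pin lifts straight up.
- setting_block: fixed light wooden setting block, 64x64x26 mm, with one open blind hole in the middle of its top, 19 mm dia, 22 mm deep, chamfered 3 mm, in which the pin can stand upright by itself; origin under its centre on the bench
- setting_mouth (a point): centre of the setting block's hole at its top face, 26 mm above the bench, z up
- jig: fixed blue drill jig, 90x90 mm, 62 mm high, on a 130x76x6 mm foot; origin under its centre on the bench, z up. In its top is a well, in the jig's frame x from -18.5 to 15.5 mm, y from -16 to 16 mm, 34 mm deep, closed by a yellow sprung flap. In the well's flat steel floor is the hidden blind hole: 18.2 mm dia, 22 mm deep, chamfered 1.5 mm.
- jig_mouth (a point): point on the jig's top face (62 mm above the bench), axes as the jig's. The hidden hole's centre lies below it, anywhere up to 5 mm away in x and up to 5 mm in y, differently each time. The floor round the hole is 34 mm below this point; a pin that is home has its tip 56 mm below it.
- flap (a joint): angle of the yellow chip flap (33x30x3 mm, 3 mm below the jig's top): 0 shut (level), up to 1.5 rad open (hanging down in the well). Hinged along y at the well's -x edge, its free edge swings down. A light spring shuts it (0.01 to 0.04 Nm, under 2 N at the pin); the pin's tip pushes it open and the pin holds it open, the flap leaning on it from the -x side.
- grease_tin: bystander, loose: round blue tin with lid, 63 mm dia, 70 mm high; origin under its centre
- bearing: bystander, loose: ball bearing lying flat, 52 mm dia, 18 mm high; origin under its centre
- pipe_offcut: bystander, loose: rusty pipe end standing up, 42 mm dia, 58 mm high; origin under its centre
- tape_roll: bystander, loose: black tape roll lying flat, 58 mm dia, 19 mm high; origin under its centre
- wood_block: bystander, loose: beech packing block, 45x90x32 mm; origin under its centre
- green_reel: bystander, loose: green reel, 70 mm dia, 32 mm high; origin under its centre
Not all that is in view belongs to the job. Leave any orange look-alike of the pin alone. There is more than one size of the jig; the job needs the larger.

How it is judged:
By the outcome, as a careful person would: the job done as asked, in the order asked, and still so for the second after the job is handed in, with the robot touching nothing.
It also fails if it takes over 72 s, if anything falls off the work surface, if the arm or the gripper's body presses on something with over 40 N, if the wrist force passes 120 N, or if a joint passes its speed limit or range.

## Working session

There is one attempt and no reset: what is moved stays moved. The work goes in short steps, Python scripts to look and compute and a tool call to move; the robot and the scene stay as the last step left them, time stands still between calls to the robot, and variables do not carry over. Pictures are saved under pics/ and viewed, on a budget of 10 in all, crops included, one or two more only if the job needs it, and the job is handed in when it is done.

Besides the shell and the picture viewer there is one more tool, called by a JSON object that holds its "op" and its "data", one argument or row to a line. play_rows: Moves the arm, as the interface text tells. Its arguments: {"type":"object","properties":{"commands":{"type":"string"},"squeeze":{"type":"number"}},"required":["commands"]}

```bash
mkdir -p pics; ls; cat > h.py <<'E'
import numpy as np,cv2
from workcell import *
def shot(n,f=None):
    p,d=camera(n)
    if f: cv2.imwrite('pics/'+f,p[:,:,::-1])
    return p,d
def cloud(n,d):
    c=get_calibration(n);v,u=np.mgrid[0:420,0:560]
    P=np.stack([(u-c['cx'])/c['fx']*d,(v-c['cy'])/c['fy']*d,d],-1)
    E=np.array(c['extrinsics']);W=P@E[:3,:3].T+E[:3,3];W[d==0]=np.nan
    return W
E
python3 - <<'E'
from h import *
o=get_obs();print({k:np.round(v,3) for k,v in o.items()},tcp_to_grasp)
a=[]
for n in('top','side'):
    p,d=shot(n);a.append(p);W=cloud(n,d);np.save(n+'.npy',W);c=get_calibration(n);print(n,c['fx'],np.round(c['extrinsics'],3).tolist())
    for l in('pin','rack','setting_block','jig','flap'):
        for m in masks_of(n,l):
            w=W[m['mask']];print(l,round(m['conf'],2),np.round(m['rect']),np.round(np.nanmedian(w,0),3),np.round(np.nanpercentile(w,98,axis=0),3))
    cv2.imwrite(f'pics/{n}0.png',p[:,:,::-1])
E
```

```text
pics
{'time_s': np.float64(0.0), 'q': array([ 1.214,  0.494,  1.346,  0.   ,  1.303, -0.096]), 'qd': array([ 0.001,  0.   ,  0.   , -0.003, -0.   , -0.001]), 'joint_efforts': array([ 1.0000e-03, -8.7882e+01, -3.8186e+01,  7.1000e-02,  5.3000e-02,
       -0.0000e+00]), 'ee_pos': array([0.162, 0.603, 0.213]), 'ee_rot': array([-0.   ,  0.131,  0.991, -0.001]), 'contact_force': array([-0.051, -0.038, -0.057]), 'moment': array([-0.009,  0.005, -0.01 ]), 'grip_width': np.float64(0.091)} 0.0188
top 433.1337069053678 [[0.006, -0.993, 0.119, 0.39], [-1.0, -0.005, 0.006, -0.033], [-0.005, -0.119, -0.993, 1.277], [0.0, 0.0, 0.0, 1.0]]
pin 0.54 [251. 214. 259. 248.] [0.483 0.03  0.067] [0.52  0.038 0.102]
pin 0.5 [123. 251. 158. 277.] [0.389 0.364 0.013] [0.427 0.408 0.02 ]
rack 0.97 [245. 207. 269. 256.] [0.488 0.022 0.008] [0.547 0.06  0.092]
setting_block 0.57 [168. 214. 197. 245.] [0.493 0.245 0.025] [0.526 0.277 0.031]
jig 0.87 [330. 205. 368. 251.] [ 0.499 -0.239  0.06 ] [ 0.562 -0.194  0.066]
jig 0.83 [394. 259. 419. 292.] [ 0.368 -0.395  0.039] [ 0.408 -0.366  0.046]
flap 0.61 [404. 270. 412. 280.] [ 0.366 -0.398  0.039] [ 0.377 -0.39   0.043]
flap 0.48 [346. 221. 360. 235.] [ 0.499 -0.242  0.059] [ 0.516 -0.228  0.062]
side 510.4477842280134 [[-0.999, -0.027, 0.03, 0.517], [-0.04, 0.562, -0.826, 1.153], [0.005, -0.827, -0.562, 0.889], [0.0, 0.0, 0.0, 1.0]]
pin 0.91 [321. 321. 363. 355.] [0.384 0.375 0.014] [0.422 0.413 0.019]
rack 0.65 [275. 217. 324. 248.] [0.496 0.041 0.009] [0.543 0.064 0.091]
setting_block 0.67 [281. 275. 317. 309.] [0.49  0.26  0.025] [0.524 0.287 0.029]
jig 0.94 [275. 171. 318. 195.] [ 0.501 -0.205  0.051] [ 0.557 -0.188  0.066]
jig 0.67 [318. 151. 342. 173.] [ 0.368 -0.375  0.033] [ 0.404 -0.36   0.046]
```

```bash
python3 - <<'E'
import cv2,numpy as np
t=cv2.imread('pics/top0.png')
cv2.imwrite('pics/tv.png',cv2.resize(t[170:330,100:450],None,fx=2.28,fy=2.28,interpolation=cv2.INTER_CUBIC))
a=cv2.resize(t[200:260,235:280],None,fx=9,fy=9,interpolation=cv2.INTER_CUBIC)
b=cv2.resize(t[200:260,325:370],None,fx=9,fy=9,interpolation=cv2.INTER_CUBIC)
cv2.imwrite('pics/ab.png',cv2.resize(np.hstack([a,b]),(800,533)))
W=np.load('top.npy')
# jig top by height
def rep(n,x0,x1,y0,y1,z0,z1):
    m=(W[...,0]>x0)&(W[...,0]<x1)&(W[...,1]>y0)&(W[...,1]<y1)&(W[...,2]>z0)&(W[...,2]<z1)
    w=W[m]; r=cv2.minAreaRect((w[:,:2]*1000).astype(np.float32)); print(n,m.sum(),w.mean(0).round(4),np.round(r[0],1),np.round(r[1],1),round(r[2],1))
rep('jig',.4,.6,-.33,-.15,.045,.075)
rep('set',.42,.57,.19,.3,.018,.035)
rep('rackpin',.42,.57,-.02,.1,.03,.12)
rep('rackbase',.4,.6,-.04,.1,.004,.014)
E
```

```text
jig 1039 [ 0.5011 -0.2402  0.0608] [ 501.8 -240.5] [90.5 90.2] 7.2
set 471 [0.4928 0.2453 0.0255] [493.2 245.6] [65.  64.6] 18.8
rackpin 239 [0.4916 0.0293 0.0716] [485.4  30.2] [26.  91.6] 84.5
rackbase 1176 [0.4936 0.0294 0.0067] [498.9  30.2] [198.1 138.9] 0.3
```

View pics/tv.png

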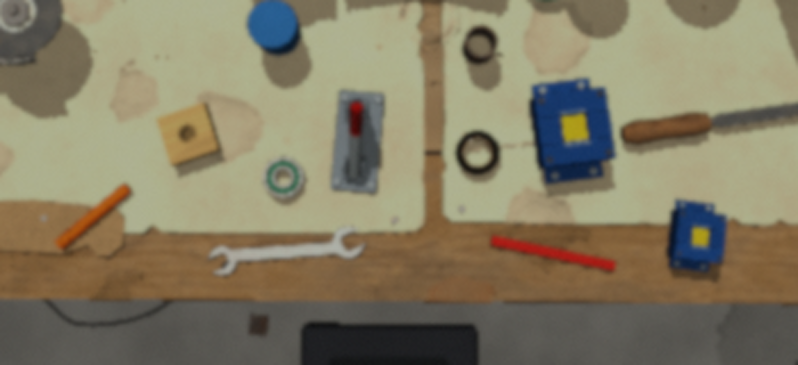

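View pics/ab.png

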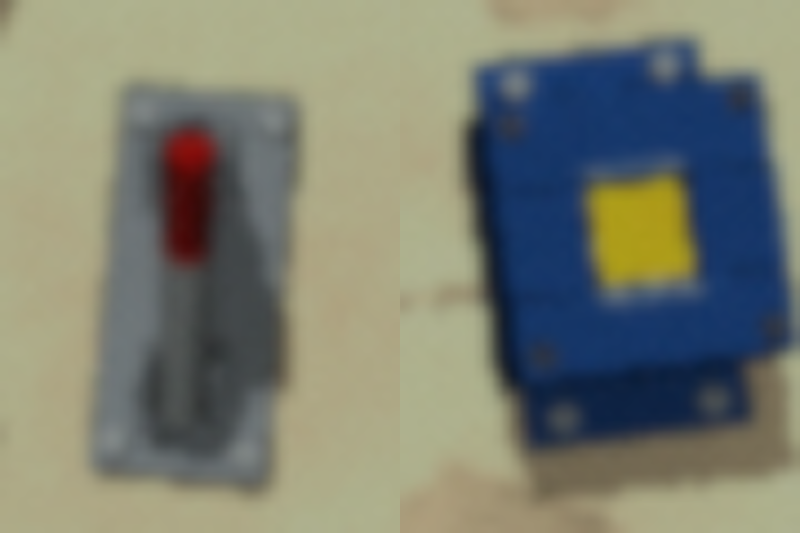

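View pics/side0.png

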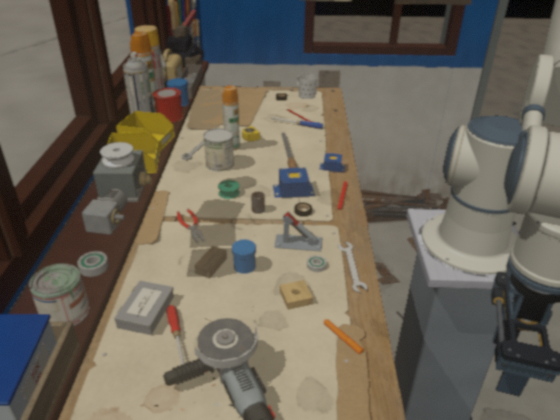

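The pin is the grey/red one in the grey rack (top camera pixel 255,230). The orange bar at (140,264) is the look-alike. The jig at (349,228) measures 90 mm square, so it is the larger one; the one at (406,275) is the small one. The enlarged crop confirms both the pin and the large jig. Next I measure the axes.

```bash
cat >> h.py <<'E'
from scipy.spatial.transform import Rotation as Ro
def pose():
    o=get_obs();q=np.array(o['ee_rot']);return np.array(o['ee_pos']),Ro.from_quat(q[[1,2,3,0]]),o
def downR(yaw,tilt=0): # tool y at world yaw (deg); tool z down, then turned by tilt about tool y
    y=np.radians(yaw);Y=np.array([np.cos(y),np.sin(y),0]);Z=np.array([0,0,-1.]);X=np.cross(Y,Z)
    return Ro.from_matrix(np.stack([X,Y,Z],1))*Ro.from_euler('y',tilt,degrees=True)
def delta(tp,R,grasp=True):
    """shift (mm, current tool axes) and rotvec (deg); tp: grasp point target"""
    p,r,o=pose();t=np.array(tp)-(R.apply([0,0,-tcp_to_grasp]) if grasp else 0)
    print('t',o['time_s'],'tcp',p.round(4),'F',np.round(o['contact_force'],1),'w',round(float(o['grip_width']),4))
    print('turn',np.degrees((r.inv()*R).as_rotvec()).round(1),'shift now-axes',(r.inv().apply(t-p)*1000).round(1),'shift target-axes',(R.inv().apply(t-p)*1000).round(1))
E
python3 - <<'E'
from h import *
p=cv2.imread('pics/top0.png')[:,:,::-1].astype(int);W=np.load('top.npy')
X,Y,Z=W[...,0],W[...,1],W[...,2]
reg=(X>.41)&(X<.57)&(Y>-.02)&(Y<.09)
m=reg&(Z>.004)&(Z<.013)&(p[...,2]>p[...,0]-5)   # grey plate, not beige paper
m=cv2.morphologyEx(m.astype(np.uint8),cv2.MORPH_OPEN,np.ones((2,2),np.uint8))>0
w=W[m];r=cv2.minAreaRect((w[:,:2]*1000).astype(np.float32));print('plate',m.sum(),r)
print(cv2.boxPoints(r).round(1))
# pin: red top surface points + steel
red=reg&(p[...,0]>90)&(p[...,1]<50)&(Z>.05);print('red',red.sum(),W[red].min(0).round(3),W[red].max(0).round(3),W[red].mean(0).round(4))
pm=reg&(Z>.03)
for z0 in np.arange(.03,.11,.01):
    s=W[pm&(Z>=z0)&(Z<z0+.01)]
    if len(s):print(round(z0,2),len(s),np.median(s,0).round(4),s[:,1].min().round(4),s[:,1].max().round(4))
j=(X>.4)&(X<.6)&(Y>-.33)&(Y<-.15)&(Z>.055)&(Z<.075);yl=j&(p[...,0]>130)&(p[...,2]<90)
w=W[j];print('jig',cv2.minAreaRect((w[:,:2]*1000).astype(np.float32)));w=W[yl];print('flap',yl.sum(),cv2.minAreaRect((w[:,:2]*1000).astype(np.float32)),w.mean(0))
delta([.485,.03,.12],downR(86))
E
```

```text
plate 407 ((483.0846862792969, 26.994728088378906), (55.518306732177734, 126.407470703125), 85.22444915771484)
[[417.8   4.6]
 [543.8  -5.9]
 [548.4  49.4]
 [422.4  59.9]]
red 19 [0.513 0.021 0.09 ] [0.525 0.033 0.106] [0.5197 0.0276 0.0992]
0.03 33 [0.4507 0.035  0.0343] 0.0208 0.044
0.04 21 [0.4617 0.0292 0.0445] 0.0212 0.0378
0.05 25 [0.4722 0.0314 0.0555] 0.0229 0.0372
0.06 21 [0.4802 0.031  0.0662] 0.0226 0.0367
0.07 29 [0.4931 0.0279 0.0758] 0.0141 0.0364
0.08 45 [0.5061 0.0276 0.0848] 0.0138 0.0413
0.09 54 [0.5137 0.027  0.0951] 0.0137 0.041
0.1 11 [0.5183 0.0269 0.1017] 0.016 0.0378
jig ((501.8056640625, -240.59909057617188), (90.14810180664062, 90.37751007080078), 7.441699504852295)
flap 101 ((499.5027770996094, -241.3794708251953), (30.74848747253418, 28.186017990112305), 7.765748977661133) [ 0.49932014 -0.24070763  0.05886418]
t 0.6 tcp [0.1618 0.6037 0.2139] F [-0.3  0.3  0.1] w 0.091
turn [ -0.  -0. -11.] shift now-axes [-460.7 -470.4  112.8] shift target-axes [-362.5 -549.7  112.7]
```

{"op": "play_rows", "data": {
  "commands": "0 0 0 0 0 -5.5 60;0 0 0 0 0 -5.5 60;-40 -60 0 0 0 0 60;-40 -60 0 0 0 0 60;-40 -60 0 0 0 0 60;-40 -60 5 0 0 0 60;-40 -60 10 0 0 0 60;-40 -60 10 0 0 0 60",
  "squeeze": 40
}}

```text
time_s: 1.6
ee_pos: [0.3511, 0.2793, 0.1928]
ee_rot: [0.002, 0.028, 1.0, 0.002]
contact_force: [2.6, 1.1, -0.9]
grip_width: 0.06
```

```bash
python3 - <<'E'
from h import *
delta([.4825,.029,.057],downR(85.2))
E
```

```text
t 1.6 tcp [0.3511 0.2793 0.1928] F [ 2.6  1.1 -0.9] w 0.06
turn [0.3 0.2 1.6] shift now-axes [-144.8 -243.2  154.1] shift target-axes [-151.9 -238.5  154.6]
```

{"op": "play_rows", "data": {
  "commands": "-30 -50 8 0 0 1.6 60;-35 -52 10 0 0 0 60;-35 -52 10 0 0 0 60;-30 -45 10 0 0 0 60;-10 -20 5 0 0 0 60;0 0 0 0 0 0 60"
}}

```text
time_s: 2.35
ee_pos: [0.4766, 0.0439, 0.1499]
ee_rot: [0.004, 0.045, 0.999, 0.003]
contact_force: [-0.5, 0.0, -0.9]
grip_width: 0.0602
```

```bash
python3 - <<'E'
from h import *
delta([.4825,.029,.057],downR(85.2))
p,d=shot('top');s,d2=shot('side')
a=cv2.resize(p[170:270,215:300],None,fx=5,fy=5,interpolation=cv2.INTER_CUBIC);b=cv2.resize(s[150:270,250:350],None,fx=4,fy=4,interpolation=cv2.INTER_CUBIC)
h=500;c=np.hstack([cv2.resize(a,(400,h)),cv2.resize(b,(400,h))]);cv2.imwrite('pics/g1.png',c[:,:,::-1])
E
```

```text
t 2.35 tcp [0.4766 0.0439 0.1499] F [-0.5  0.  -0.9] w 0.0602
turn [ 0.3  0.5 -0.4] shift now-axes [ -6.3 -14.9 111.7] shift target-axes [ -7.1 -14.4 111.7]
```

View pics/g1.png

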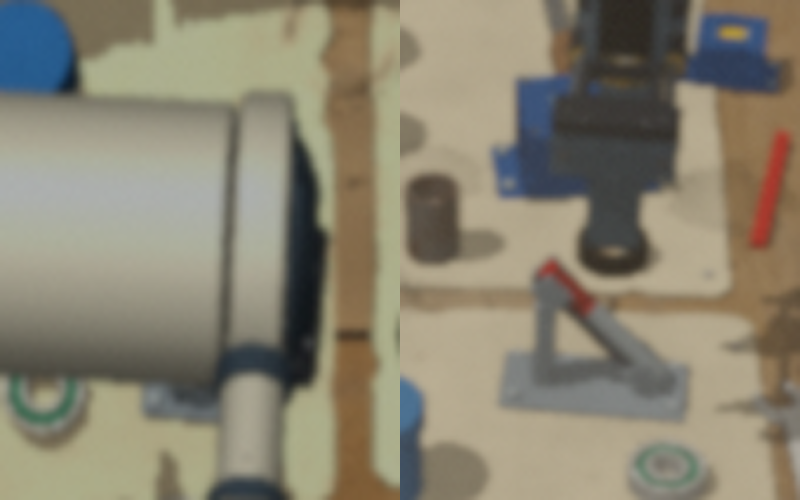

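The right half (side camera) shows the open gripper above the shank, with the pin free between the cheeks. The arm hides the pin in the top view. I align it and go down.

{"op": "play_rows", "data": {
  "commands": "-6.5 -14.5 15 0.3 0.5 -0.4 60;0 0 25 0 0 0 60;0 0 25 0 0 0 60;0 0 20 0 0 0 60;0 0 0 0 0 0 60"
}}

```text
time_s: 3.08
ee_pos: [0.4815, 0.0318, 0.0613]
ee_rot: [-0.0, 0.037, 0.999, -0.0]
contact_force: [0.6, 0.6, -0.1]
grip_width: 0.0599
```

```bash
python3 - <<'E'
from h import *
delta([.4825,.029,.057],downR(85.2))
E
```

```text
t 3.075 tcp [0.4815 0.0318 0.0613] F [ 0.6  0.6 -0.1] w 0.0599
turn [-0.  -0.   0.6] shift now-axes [-1.2 -2.8 23.1] shift target-axes [-1.2 -2.7 23.1]
```

{"op": "play_rows", "data": {
  "commands": "-1 -3 12 0 0 0.6 60;0 0 12 0 0 0 60;0 0 0 0 0 0 30;0 0 0 0 0 0 0;0 0 0 0 0 0 0;0 0 0 0 0 0 0;0 0 0 0 0 0 0;0 0 0 0 0 0 0",
  "squeeze": 40
}}

```text
time_s: 4.08
ee_pos: [0.4835, 0.0291, 0.0375]
ee_rot: [0.001, 0.042, 0.999, 0.0]
contact_force: [0.3, -0.1, -2.4]
grip_width: 0.015
```

{"op": "play_rows", "data": {
  "commands": "0 0 -10 0 0 0 0;0 0 -20 0 0 0 0;0 0 -30 0 0 0 0;0 0 -30 0 0 0 0;0 0 -30 0 0 0 0;0 0 0 0 -10 0 0;0 0 0 0 -10 0 0;0 0 0 0 0 0 0"
}}

```text
time_s: 5.08
ee_pos: [0.482, 0.0284, 0.1658]
ee_rot: [0.176, 0.041, 0.984, -0.008]
contact_force: [0.7, 0.6, -1.9]
grip_width: 0.0153
```

```bash
python3 - <<'E'
from h import *
delta([.493,.2455,.125],downR(85.2,-45))
E
```

```text
t 5.075 tcp [0.482  0.0284 0.1658] F [ 0.7  0.6 -1.9] w 0.0153
turn [ -0.1 -24.8   0. ] shift now-axes [ 12.9 217.3  52.6] shift target-axes [ 33.9 217.3  42.5]
```

{"op": "play_rows", "data": {
  "commands": "0 40 0 0 -6 0 0;0 50 0 0 -6 0 0;0 50 0 0 -6 0 0;0 50 0 0 -6 0 0;0 20 0 0 -1 0 0;0 0 0 0 0 0 0"
}}

```text
time_s: 5.82
ee_pos: [0.4978, 0.1208, 0.1628]
ee_rot: [0.28, 0.051, 0.957, -0.046]
contact_force: [-1.2, 0.5, -1.8]
grip_width: 0.0151
```

```bash
python3 - <<'E'
from h import *
delta([.493,.2455,.125],downR(85.2,-45))
s,d2=shot('side');W=cloud('side',d2);np.save('s2.npy',W);p,d=shot('top');
for m in masks_of('side','pin'):
    w=W[m['mask']];print(round(m['conf'],2),np.round(m['rect']),np.nanmedian(w,0).round(3))
b=s[170:330,230:350];a=p[150:270,130:260]
c=np.hstack([cv2.resize(a,(400,370)),cv2.resize(b,(400,533))[:370]]);
c=np.zeros((533,800,3),np.uint8);c[:369,:400]=cv2.resize(a,(400,369),interpolation=2);c[:,400:]=cv2.resize(b,(400,533),interpolation=2);cv2.imwrite('pics/g2.png',c[:,:,::-1])
E
```

```text
t 5.825 tcp [0.4978 0.1208 0.1628] F [-1.2  0.5 -1.8] w 0.0151
turn [ -4.1 -12.2   0.4] shift now-axes [ 29.4 126.6  32.9] shift target-axes [ 37.5 123.9  34.8]
0.78 [323. 321. 362. 356.] [0.382 0.377 0.014]
```

View pics/g2.png

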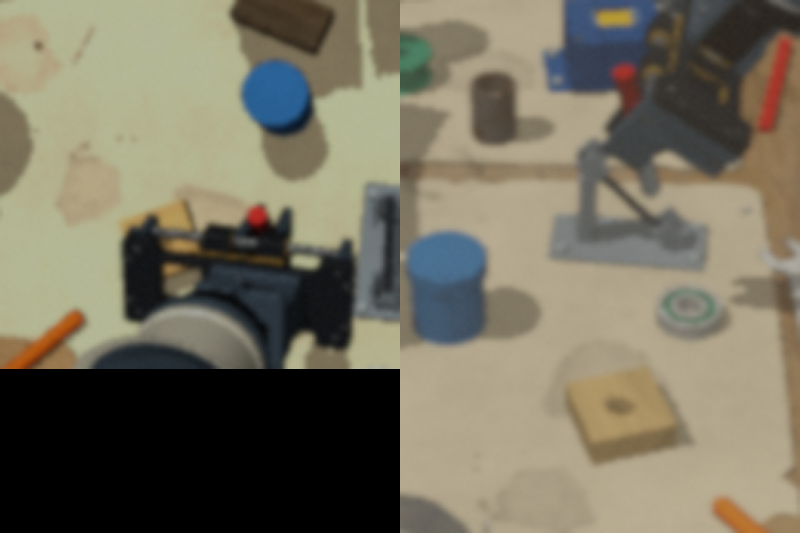

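The pin is held, red end up at (258,215) in the left half, and the rack is empty. The arm lagged, so I carry on to the block.

{"op": "play_rows", "data": {
  "commands": "0 25 0 -2 -4 0 0;0 25 0 -2 -4 0 0;0 25 0 0 -4 0 0;0 25 0 0 0 0 0;0 20 0 0 0 0 0;0 0 0 0 0 0 0"
}}

```text
time_s: 6.72
ee_pos: [0.5213, 0.2384, 0.1994]
ee_rot: [0.347, 0.049, 0.936, -0.028]
contact_force: [-0.3, -0.3, -2.5]
grip_width: 0.015
```

```bash
python3 - <<'E'
from h import *
delta([.493,.2455,.100],downR(85.2,-45))
E
```

```text
t 6.725 tcp [0.5213 0.2384 0.1994] F [-0.3 -0.3 -2.5] w 0.015
turn [-1.8 -4.3 -0.4] shift now-axes [85.3  6.4 75.1] shift target-axes [90.6  4.7 68.7]
```

{"op": "play_rows", "data": {
  "commands": "0 0 0 -1.8 -4.3 -0.4 0;25 2 20 0 0 0 0;25 2 20 0 0 0 0;25 1 20 0 0 0 0;0 0 0 0 0 0 0"
}}

```text
time_s: 7.35
ee_pos: [0.5166, 0.2603, 0.1536]
ee_rot: [0.333, 0.046, 0.941, -0.033]
contact_force: [-0.0, -0.2, -1.9]
grip_width: 0.0149
```

```bash
python3 - <<'E'
from h import *
delta([.493,.2455,.100],downR(85.2,-45))
s,d2=shot('side');W=cloud('side',d2);p,d=shot('top');T=cloud('top',d)
for n,I,V in(('side',s,W),('top',p,T)):
    I=I.astype(int);m=(I[...,0]>90)&(I[...,1]<50)&(abs(V[...,1]-.245)<.04)&(V[...,2]>.06)&(abs(V[...,0]-.493)<.05);w=V[m];print(n,m.sum(),w.mean(0).round(4) if len(w) else '', w.max(0).round(3) if len(w) else '',np.argwhere(m).mean(0))
b=s[190:330,250:350];a=p[180:270,140:230]
c=np.zeros((560,800,3),np.uint8);c[:400,:400]=cv2.resize(a,(400,400),interpolation=2);c[:,400:]=cv2.resize(b,(400,560),interpolation=2);cv2.imwrite('pics/g3.png',c[:,:,::-1])
E
```

```text
t 7.35 tcp [0.5166 0.2603 0.1536] F [-0.  -0.2 -1.9] w 0.0149
turn [-2.3 -6.   0.1] shift now-axes [ 49.1 -14.9  46.9] shift target-axes [ 53.6 -16.7  41. ]
side 20 [0.5044 0.2712 0.212 ] [0.508 0.274 0.221] [235.5 292.4]
top 26 [0.5077 0.2617 0.2231] [0.522 0.272 0.229] [215.46153846 157.76923077]
```

View pics/g3.png

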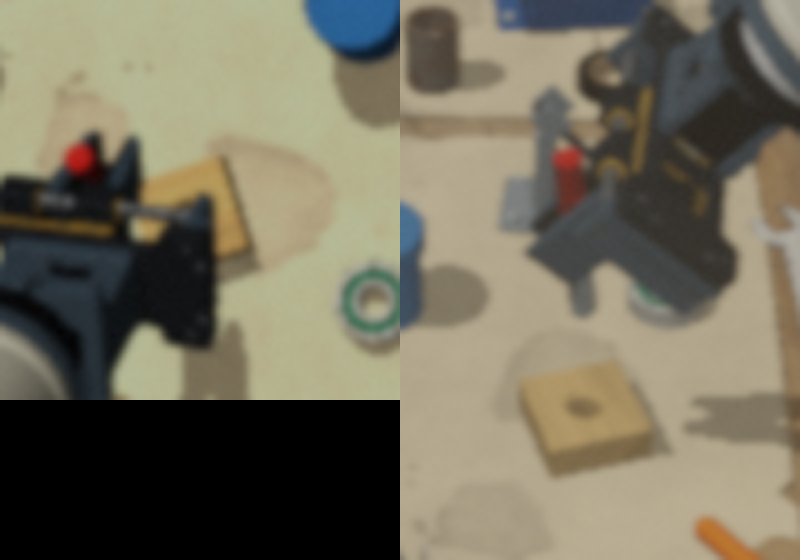

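The pin hangs nearly upright, with the red end at (80,158) left and (568,160) right, beside and above the block. I correct the turn and then go across.

{"op": "play_rows", "data": {
  "commands": "0 0 0 -2 -5 0 0;0 0 0 -1 -3 0 0;0 -8 0 0 0 0 0;0 -8 0 0 0 0 0;0 0 0 0 0 0 0"
}}

```text
time_s: 8.07
ee_pos: [0.5235, 0.262, 0.2034]
ee_rot: [0.366, 0.041, 0.93, -0.02]
contact_force: [1.0, 0.2, -2.2]
grip_width: 0.0153
```

```bash
python3 - <<'E'
from h import *
delta([.493,.2455,.100],downR(85.2,-45))
E
```

```text
t 8.075 tcp [0.5235 0.262  0.2034] F [ 1.   0.2 -2.2] w 0.0153
turn [-0.6 -2.1 -0. ] shift now-axes [ 91.  -18.2  74.9] shift target-axes [ 93.7 -19.   71.4]
```

{"op": "play_rows", "data": {
  "commands": "15 -4 12 -0.2 -1 0 0;15 -4 12 -0.2 -1 0 0;15 -4 12 -0.2 -1 0 0;15 -4 12 0 -1 0 0;0 0 0 0 0 0 0"
}}

```text
time_s: 8.7
ee_pos: [0.5184, 0.2679, 0.1763]
ee_rot: [0.351, 0.046, 0.935, -0.031]
contact_force: [-0.1, 0.5, -1.2]
grip_width: 0.0156
```

```bash
python3 - <<'E'
from h import *
delta([.493,.2455,.100],downR(85.2,-45))
E
```

```text
t 8.7 tcp [0.5184 0.2679 0.1763] F [-0.1  0.5 -1.2] w 0.0156
turn [-2.  -3.8  0. ] shift now-axes [ 66.7 -22.3  61.5] shift target-axes [ 70.5 -24.5  56.2]
```

```bash
python3 -c "
from h import *
o=get_obs();print(np.round(o['q'],3),np.round(o['qd'],3))"
```

```text
[ 0.662  0.41   1.987 -1.223  0.527  0.222] [-0.    -0.003 -0.002 -0.001 -0.002 -0.001]
```

Joint 4 is at its limit (-1.22), because the tool's heading is well off the arm's radial direction. I swing the tool about the pin axis to face radially, which keeps the pin upright.

```bash
python3 - <<'E'
from h import *
delta([.493,.2455,.150],downR(116.5,-45))
E
```

```text
t 8.7 tcp [0.5184 0.2679 0.1763] F [-0.1  0.5 -1.2] w 0.0156
turn [-23.4  -4.1 -22.9] shift now-axes [ 35.2 -16.8  22.4] shift target-axes [41.8 -8.7 14.2]
```

{"op": "play_rows", "data": {
  "commands": "0 0 0 -5 -1 -5 0;0 0 0 -5 -1 -5 0;0 0 0 -5 -1 -5 0;0 0 0 -5 -1 -5 0;0 0 0 -3 0 -3 0;0 0 0 0 0 0 0"
}}

```text
time_s: 9.45
ee_pos: [0.5215, 0.2703, 0.2007]
ee_rot: [0.337, -0.147, 0.929, 0.045]
contact_force: [-0.1, 0.1, -1.4]
grip_width: 0.0151
```

```bash
python3 - <<'E'
from h import *
delta([.493,.2455,.150],downR(116.5,-45));print(np.round(get_obs()['q'],2))
E
```

```text
t 9.45 tcp [0.5215 0.2703 0.2007] F [-0.1  0.1 -1.4] w 0.0151
turn [-6.6 -5.3 -6. ] shift now-axes [ 57.5 -12.   35.6] shift target-axes [61.7 -9.5 28.8]
[ 0.43  0.3   2.06 -0.75  0.13 -0.74]
```

```bash
cat > kin.py <<'E'
import numpy as np
from scipy.optimize import least_squares
from scipy.spatial.transform import Rotation as Ro
def fk(q,k):
    a,h,L1,e,L2,d=k
    A=Ro.from_euler('z',q[0])*Ro.from_euler('y',q[1]);s=Ro.from_euler('z',q[0]).apply([a,0,h])
    p=s+A.apply([0,0,L1]);B=A*Ro.from_euler('y',q[2]);p=p+B.apply([e,0,L2])
    C=B*Ro.from_euler('z',q[3])*Ro.from_euler('y',q[4])*Ro.from_euler('z',q[5])
    return p+C.apply([0,0,d]),C
E
python3 - <<'E'
from kin import *
D=[([1.214,.494,1.346,0,1.303,-.096],[.1618,.6037,.2139],[0,.131,.991,-.001]),
([.662,.41,1.987,-1.223,.527,.222],[.5184,.2679,.1763],[.351,.046,.935,-.031])]
from workcell import get_obs
o=get_obs();D.append((o['q'],o['ee_pos'],o['ee_rot']))
def res(k):
    r=[]
    for q,p,w in D: r+=list(fk(q,k)[0]-p)
    return np.array(r)
s=least_squares(res,[0,.3,.45,0,.45,.25]);print(s.x.round(4),(res(s.x)*1000).round(1))
for q,p,w in D:
    w=np.array(w);C=fk(q,s.x)[1];R=Ro.from_quat(w[[1,2,3,0]]);print(np.degrees((C.inv()*R).as_rotvec()).round(1))
E
```

```text
[0.2238 0.2674 0.3542 0.088  0.2637 0.2099] [ 55.5 -20.7   0.4  -3.5   7.5   4.5  17.8 -43.4  -4.9]
[ 0.   0.  90.1]
[-0. -0. 90.]
[-0. -0. 90.]
```

```bash
cat > kin.py <<'E'
import numpy as np
from scipy.optimize import least_squares
from scipy.spatial.transform import Rotation as Ro
def fk(q,k):
    b,h,L1,L2,d=k
    Z=Ro.from_euler('z',q[0]);A=Z*Ro.from_euler('y',q[1]);B=A*Ro.from_euler('y',q[2])
    C=B*Ro.from_euler('z',q[3])*Ro.from_euler('y',q[4])*Ro.from_euler('z',q[5]+np.pi/2)
    return Z.apply([0,b,h])+A.apply([0,0,L1])+B.apply([0,0,L2])+C.apply([0,0,d]),C
LO=np.array([-2.91,-.82,.22,-1.22,.12,-3.08]);HI=np.array([2.91,2.16,2.67,4.37,2.79,3.08])
def ik(p,R,k,q0):
    f=lambda q:np.r_[(fk(q,k)[0]-p)*5,(fk(q,k)[1].inv()*R).as_rotvec()]
    s=least_squares(f,np.clip(q0,LO+.01,HI-.01),bounds=(LO,HI));return s.x,np.abs(s.fun).max()
E
python3 - <<'E'
from h import *
from kin import *
o=get_obs()
D=[([1.214,.494,1.346,0,1.303,-.096],[.1618,.6037,.2139]),([.662,.41,1.987,-1.223,.527,.222],[.5184,.2679,.1763]),(o['q'],o['ee_pos'])]
res=lambda k:np.concatenate([fk(q,k)[0]-p for q,p in D])
s=least_squares(res,[0,.2,.45,.45,.3]);k=s.x;print(k.round(4),(res(k)*1000).round(1));np.save('k.npy',k)
for z in(.15,.06):
  for head in range(-90,200,15):
    R=downR(head+90,-45);t=np.array([.493,.2455,z])-R.apply([0,0,-tcp_to_grasp])
    best=min((ik(t,R,k,np.array([.4,.4,1.9,a,.5,c])) for a in(-1,0,1.5,3) for c in(-2,-.7,.7,2)),key=lambda r:r[1])
    if best[1]<.01: print(z,head,best[0].round(2))
E
```

```text
[0.0462 0.0062 0.655  0.3042 0.2823] [  5.7 -22.1   5.8   6.1  30.3  -5.3   2.2  -6.8  -0.5]
0.15 -90 [ 0.65  0.68  1.53 -0.6   1.49  0.87]
0.15 -75 [ 0.69  0.63  1.66 -0.73  1.32  0.79]
0.15 -60 [ 0.71  0.58  1.8  -0.87  1.14  0.72]
0.15 -45 [ 0.72  0.53  1.93 -1.05  0.95  0.69]
0.15 0 [0.56 0.4  2.28 4.17 0.45 1.01]
0.15 15 [0.44 0.38 2.34 3.48 0.38 1.38]
0.15 30 [0.3  0.38 2.36 2.73 0.39 1.8 ]
0.15 45 [0.18 0.39 2.32 2.09 0.48 2.11]
0.15 60 [0.09 0.42 2.24 1.63 0.62 2.29]
0.15 75 [0.04 0.45 2.13 1.29 0.78 2.37]
0.15 90 [0.03 0.5  2.01 1.05 0.95 2.39]
0.15 105 [0.04 0.55 1.87 0.87 1.13 2.36]
0.15 120 [0.06 0.6  1.73 0.72 1.31 2.31]
0.15 135 [0.11 0.65 1.6  0.59 1.47 2.23]
0.15 150 [0.16 0.7  1.48 0.46 1.62 2.12]
0.15 165 [0.22 0.73 1.38 0.34 1.75 1.99]
0.15 180 [0.28 0.76 1.3  0.21 1.84 1.83]
0.15 195 [0.35 0.78 1.25 0.06 1.89 1.65]
0.06 -90 [ 0.65  0.77  1.66 -0.62  1.31  1.  ]
0.06 -75 [ 0.69  0.73  1.79 -0.78  1.15  0.95]
0.06 -60 [ 0.71  0.69  1.93 -0.98  0.99  0.95]
0.06 -15 [0.65 0.6  2.36 4.22 0.69 1.34]
0.06 0 [0.56 0.59 2.47 3.75 0.72 1.51]
0.06 15 [0.44 0.59 2.54 3.32 0.78 1.57]
0.06 30 [0.3  0.59 2.56 2.92 0.79 1.57]
0.06 45 [0.18 0.59 2.51 2.52 0.76 1.6 ]
0.06 60 [0.09 0.6  2.42 2.07 0.72 1.73]
0.06 75 [0.04 0.61 2.29 1.63 0.74 1.91]
0.06 90 [0.03 0.64 2.15 1.26 0.84 2.05]
0.06 105 [0.04 0.67 2.01 0.99 0.97 2.12]
0.06 120 [0.06 0.71 1.86 0.78 1.13 2.13]
0.06 135 [0.11 0.75 1.73 0.61 1.28 2.09]
0.06 150 [0.16 0.79 1.61 0.47 1.43 2.02]
0.06 165 [0.22 0.82 1.51 0.33 1.54 1.92]
0.06 180 [0.28 0.84 1.43 0.2  1.63 1.79]
0.06 195 [0.35 0.86 1.39 0.06 1.68 1.64]
```

{"op": "play_rows", "data": {
  "commands": "0 0 0 0 9 0 0;0 0 0 0 9 0 0;0 0 0 0 9 4 0;0 0 0 0 9 8 0;0 0 0 0 0 10 0;0 0 0 0 0 10 0;0 0 0 0 0 10 0;0 0 0 0 0 0 0"
}}

```text
time_s: 10.45
ee_pos: [0.5317, 0.2472, 0.2002]
ee_rot: [0.093, 0.234, 0.968, 0.02]
contact_force: [-0.0, 0.6, -1.4]
grip_width: 0.0153
```

```bash
python3 - <<'E'
from h import *
delta([.493,.2455,.150],downR(5,0));print(np.round(get_obs()['q'],2))
E
```

```text
t 10.45 tcp [0.5317 0.2472 0.2002] F [-0.   0.6 -1.4] w 0.0153
turn [ 9.3  6.6 57.6] shift now-axes [ 44.8 -24.6  60.4] shift target-axes [  1.6 -38.7  69. ]
[ 0.38  0.38  1.61 -0.09  0.98 -0.67]
```

{"op": "play_rows", "data": {
  "commands": "0 0 0 3 3 9 0;0 0 0 2 2 9 0;0 0 0 2 0 10 0;0 0 0 1 0 10 0;0 0 0 0 0 10 0;0 0 0 0 0 10 0;0 0 0 0 0 0 0"
}}

```text
time_s: 11.32
ee_pos: [0.5334, 0.2395, 0.1996]
ee_rot: [0.04, 0.684, 0.728, -0.021]
contact_force: [-0.4, 0.5, -0.9]
grip_width: 0.0154
```

```bash
python3 - <<'E'
from h import *
delta([.493,.2455,.150],downR(5,-45));print(np.round(get_obs()['q'],2))
E
```

```text
t 11.325 tcp [0.5334 0.2395 0.1996] F [-0.4  0.5 -0.9] w 0.0154
turn [  0.7 -40.   -1.8] shift now-axes [  0.7 -41.2  62.1] shift target-axes [ 41.8 -39.8  47.1]
[ 0.37  0.46  1.46 -0.09  1.23  0.34]
```

{"op": "play_rows", "data": {
  "commands": "0 -8 0 0 -8 0 0;0 -8 0 0 -8 0 0;0 -8 0 0 -8 0 0;0 -8 0 0 -8 0 0;0 -8 0 0 -6 0 0;0 0 0 0 -3 0 0;0 0 0 0 0 0 0"
}}

```text
time_s: 12.2
ee_pos: [0.4969, 0.234, 0.2015]
ee_rot: [0.306, 0.617, 0.674, -0.266]
contact_force: [-0.9, -0.8, -2.2]
grip_width: 0.0151
```

```bash
python3 - <<'E'
from h import *
delta([.493,.2455,.110],downR(5,-45));print(np.round(get_obs()['q'],2))
E
```

```text
t 12.2 tcp [0.4969 0.234  0.2015] F [-0.9 -0.8 -2.2] w 0.0151
turn [ 1.1  2.9 -0.4] shift now-axes [76.6 -4.8 71.4] shift target-axes [73.  -2.9 75.2]
[ 0.73  0.7   1.33 -0.66  1.66  0.77]
```

{"op": "play_rows", "data": {
  "commands": "0 -2 0 1 3 -0.4 0;16 0 16 0 0 0 0;16 0 16 0 0 0 0;16 0 16 0 0 0 0;16 0 16 0 0 0 0;0 0 0 0 0 0 0;0 0 0 0 0 0 0"
}}

```text
time_s: 13.08
ee_pos: [0.4962, 0.2328, 0.1046]
ee_rot: [0.28, 0.623, 0.683, -0.257]
contact_force: [1.3, 0.7, -1.9]
grip_width: 0.0152
```

```bash
python3 - <<'E'
from h import *
delta([.493,.2455,.087],downR(5,-45));print(np.round(get_obs()['q'],2))
s,d2=shot('side');W=cloud('side',d2);p,d=shot('top');T=cloud('top',d)
for n,I,V in(('side',s,W),('top',p,T)):
    I=I.astype(int);m=(I[...,0]>90)&(I[...,1]<50)&(abs(V[...,1]-.245)<.05)&(V[...,2]>.06)&(abs(V[...,0]-.493)<.05);w=V[m];print(n,m.sum(),w.mean(0).round(4) if len(w) else '', w.max(0).round(3) if len(w) else '')
b=s[190:330,250:350];a=p[180:270,140:230]
c=np.zeros((560,800,3),np.uint8);c[:400,:400]=cv2.resize(a,(400,400),interpolation=2);c[:,400:]=cv2.resize(b,(400,560),interpolation=2);cv2.imwrite('pics/g4.png',c[:,:,::-1])
E
```

```text
t 13.075 tcp [0.4962 0.2328 0.1046] F [ 1.3  0.7 -1.9] w 0.0152
turn [ 0.1 -0.4  0.2] shift now-axes [21.5 -2.  22.3] shift target-axes [21.6 -2.  22.1]
[ 0.7   0.8   1.39 -0.61  1.49  0.84]
side 0  
top 28 [0.4957 0.2465 0.1737] [0.502 0.254 0.18 ]
```

View pics/g4.png

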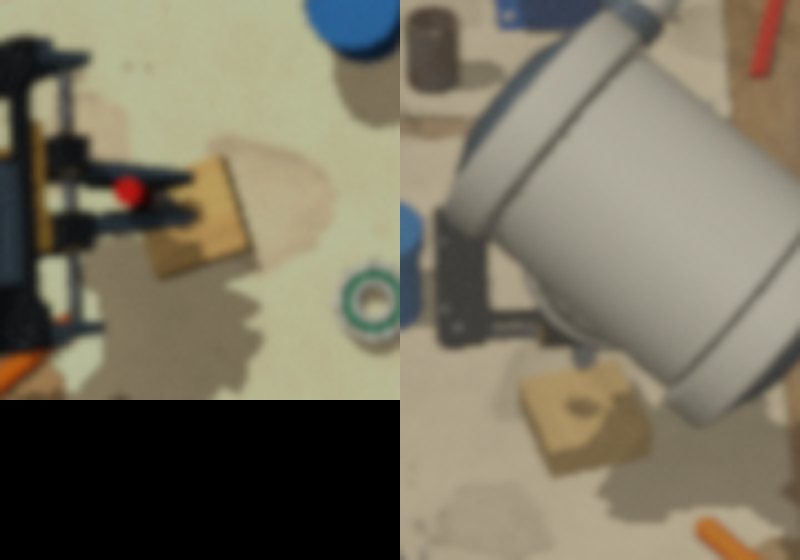

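The tip shows at (585,358) right, straight over the hole at (583,405), and the red end is directly above the grasp, so the pin is upright. I lower it.

{"op": "play_rows", "data": {
  "commands": "7 -2 7 0 0 0 0;7 -1 7 0 0 0 0;6 0 6 0 0 0 0;5 0 5 0 0 0 0;0 0 0 0 0 0 0"
}}

```text
time_s: 13.8
ee_pos: [0.4933, 0.233, 0.0679]
ee_rot: [0.28, 0.624, 0.683, -0.256]
contact_force: [1.3, -1.0, -0.9]
grip_width: 0.0151
```

```bash
python3 - <<'E'
from h import *
delta([.493,.2455,.060],downR(5,-45))
E
```

```text
t 13.8 tcp [0.4933 0.233  0.0679] F [ 1.3 -1.  -0.9] w 0.0151
turn [ 0.2 -0.4  0.1] shift now-axes [14.3  0.8 15.7] shift target-axes [14.4  0.8 15.6]
```

{"op": "play_rows", "data": {
  "commands": "4 0 4 0 0 0 0;4 0 4 0 0 0 0;4 0 4 0 0 0 0;0 0 0 0 0 0 0"
}}

```text
time_s: 14.3
ee_pos: [0.4939, 0.2315, 0.052]
ee_rot: [0.282, 0.624, 0.683, -0.257]
contact_force: [0.2, -1.5, -2.3]
grip_width: 0.0153
```

```bash
python3 - <<'E'
from h import *
delta([.493,.2455,.060],downR(5,-45));print(get_obs()['moment'])
E
```

```text
t 14.3 tcp [0.4939 0.2315 0.052 ] F [ 0.2 -1.5 -2.3] w 0.0153
turn [ 0.2 -0.2  0.1] shift now-axes [4.3 0.3 3.3] shift target-axes [4.3 0.3 3.2]
[ 0.37886849  0.04068474 -0.01463616]
```

{"op": "play_rows", "data": {
  "commands": "3 0 2 0 0 0 0;2 0 1 0 0 0 0;1 0 1 0 0 0 0;0 0 0 0 0 0 0"
}}

```text
time_s: 14.8
ee_pos: [0.4941, 0.2316, 0.048]
ee_rot: [0.284, 0.623, 0.681, -0.258]
contact_force: [0.6, -2.3, -2.6]
grip_width: 0.0151
```

```bash
python3 - <<'E'
from h import *
delta([.493,.2455,.060],downR(5,-45));print(get_obs()['moment'])
E
```

```text
t 14.8 tcp [0.4941 0.2316 0.048 ] F [ 0.6 -2.3 -2.6] w 0.0151
turn [0.2 0.1 0. ] shift now-axes [1.4 0.1 0.5] shift target-axes [1.4 0.1 0.5]
[ 0.40634748  0.19012035 -0.03863127]
```

{"op": "play_rows", "data": {
  "commands": "0 0 0 0 0 0 25;0 0 0 0 0 0 25;0 0 0 0 0 0 35;0 0 0 0 0 0 40;0 0 -15 0 0 0 40;0 0 -25 0 0 0 40;0 0 -30 0 0 0 40;0 0 -30 0 0 0 40"
}}

```text
time_s: 15.8
ee_pos: [0.4868, 0.3054, 0.1216]
ee_rot: [0.283, 0.624, 0.682, -0.258]
contact_force: [0.2, 0.2, -0.1]
grip_width: 0.0399
```

{"op": "play_rows", "data": {
  "commands": "0 0 -30 0 0 0 40;0 0 -30 0 0 0 40;0 0 -30 0 0 0 40;0 0 0 0 9 0 50;0 0 0 0 9 0 50;0 0 0 0 9 0 50;0 0 0 0 9 0 50;0 0 0 0 9 0 50"
}}

```text
time_s: 16.8
ee_pos: [0.4787, 0.3823, 0.1954]
ee_rot: [-0.008, 0.671, 0.741, 0.013]
contact_force: [-0.2, 0.9, -1.5]
grip_width: 0.0499
```

```bash
python3 - <<'E'
from h import *
delta([.493,.2455,.250],downR(30));print(np.round(get_obs()['q'],2))
s,d2=shot('side');W=cloud('side',d2);p,d=shot('top');T=cloud('top',d)
for n,I,V in(('side',s,W),('top',p,T)):
    I=I.astype(int);m=(I[...,0]>90)&(I[...,1]<50)&(abs(V[...,1]-.245)<.05)&(V[...,2]>.06)&(abs(V[...,0]-.493)<.05);w=V[m];print(n,m.sum(),w.mean(0).round(4) if len(w) else '', w.max(0).round(3) if len(w) else '', w.min(0).round(3) if len(w) else '')
b=s[190:330,250:350];a=p[180:270,140:230]
c=np.zeros((560,800,3),np.uint8);c[:400,:400]=cv2.resize(a,(400,400),interpolation=2);c[:,400:]=cv2.resize(b,(400,560),interpolation=2);cv2.imwrite('pics/g5.png',c[:,:,::-1])
E
```

```text
t 16.8 tcp [0.4787 0.3823 0.1954] F [-0.2  0.9 -1.5] w 0.0499
turn [  0.8  -1.5 -24.3] shift now-axes [-136.4    1.   -39.8] shift target-axes [-125.6  -56.1  -35.8]
[0.56 0.48 1.42 0.02 1.22 0.46]
side 0   
top 16 [0.492  0.2455 0.1167] [0.497 0.25  0.12 ] [0.486 0.241 0.112]
```

View pics/g5.png

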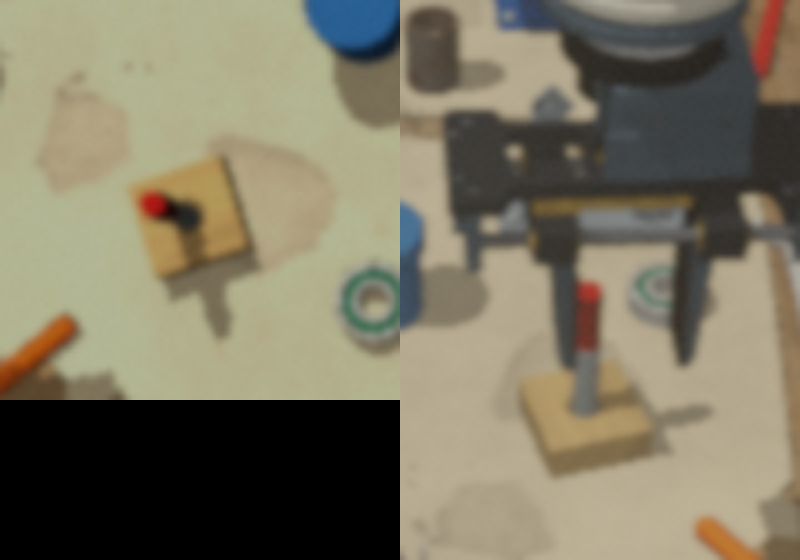

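The pin stands upright and released in the block: the red top is at (.492,.2455,.117), with pixels (153,205) left and (588,292) right. Now I take it again by the sleeve from above.

{"op": "play_rows", "data": {
  "commands": "-30 0 0 0.5 -0.5 0 50;-40 0 0 0 -0.5 0 50;-40 0 0 0 0 0 50;-20 0 0 0 0 0 50;0 0 0 0 0 0 50;0 0 0 0 0 0 50"
}}

```text
time_s: 17.65
ee_pos: [0.4921, 0.2508, 0.1958]
ee_rot: [-0.0, 0.67, 0.742, -0.002]
contact_force: [0.0, 0.4, 0.4]
grip_width: 0.0502
```

```bash
python3 - <<'E'
from h import *
delta([.492,.2455,.099],downR(6));print(np.round(get_obs()['q'],2))
E
```

```text
t 17.65 tcp [0.4921 0.2508 0.1958] F [0.  0.4 0.4] w 0.0502
turn [-0.2  0.1 -0.2] shift now-axes [ -5.   -0.2 115.6] shift target-axes [ -5.3  -0.6 115.6]
[ 0.36  0.41  1.55 -0.    1.19  0.26]
```

{"op": "play_rows", "data": {
  "commands": "-5 0 20 0 0 0 50;0 0 30 0 0 0 50;0 0 30 0 0 0 50;0 0 20 0 0 0 50;0 0 5 0 0 0 50;0 0 0 0 0 0 50"
}}

```text
time_s: 18.4
ee_pos: [0.493, 0.2523, 0.0886]
ee_rot: [0.001, 0.668, 0.744, -0.002]
contact_force: [-0.0, 0.0, -0.5]
grip_width: 0.0497
```

```bash
python3 - <<'E'
from h import *
delta([.492,.2455,.099],downR(6))
E
```

```text
t 18.4 tcp [0.493  0.2523 0.0886] F [-0.   0.  -0.5] w 0.0497
turn [-0.1  0.2  0.2] shift now-axes [-6.6 -1.7  8.4] shift target-axes [-6.6 -1.7  8.4]
```

{"op": "play_rows", "data": {
  "commands": "-5 -1 5 0 0 0 50;-2 0 3 0 0 0.2 50;0 0 0 0 0 0 50;0 0 0 0 0 0 25;0 0 0 0 0 0 0;0 0 0 0 0 0 0;0 0 0 0 0 0 0;0 0 0 0 0 0 0",
  "squeeze": 45
}}

```text
time_s: 19.4
ee_pos: [0.494, 0.2453, 0.0824]
ee_rot: [0.001, 0.669, 0.743, -0.0]
contact_force: [0.0, -1.7, 0.7]
grip_width: 0.0142
```

```bash
python3 - <<'E'
from h import *
delta([.492,.2455,.099],downR(6));print(get_obs()['moment'])
E
```

```text
t 19.4 tcp [0.494  0.2453 0.0824] F [ 0.  -1.7  0.7] w 0.0142
turn [0.1 0.1 0. ] shift now-axes [ 0.4 -1.9  2.1] shift target-axes [ 0.4 -1.9  2.2]
[-0.17717949  0.01385487  0.0096803 ]
```

{"op": "play_rows", "data": {
  "commands": "0 0 -10 0 0 0 0;0 0 -25 0 0 0 0;0 0 -30 0 0 0 0;0 0 -30 0 0 0 0;0 0 -30 0 0 0 0;0 0 -15 0 0 0 0;20 0 0 0 0 0 0;40 0 0 0 0 0 0"
}}

```text
time_s: 20.4
ee_pos: [0.4867, 0.3058, 0.2302]
ee_rot: [0.001, 0.67, 0.742, 0.0]
contact_force: [0.8, 0.1, -1.7]
grip_width: 0.014
```

```bash
python3 - <<'E'
from h import *
delta([.5018,-.2406,.20],downR(7.4),False)
E
```

```text
t 20.4 tcp [0.4867 0.3058 0.2302] F [ 0.8  0.1 -1.7] w 0.014
turn [ 0.1  0.1 -1.6] shift now-axes [-545.1  -40.5   31.3] shift target-axes [-543.8  -55.4   30.2]
```

{"op": "play_rows", "data": {
  "commands": "-30 -3 0 0 0 -0.8 0;-50 -5 0 0 0 -0.8 0;-60 -6 0 0 0 0 0;-60 -6 0 0 0 0 0;-60 -6 0 0 0 0 0;-60 -6 0 0 0 0 0;-60 -6 0 0 0 0 0;-60 -6 0 0 0 0 0"
}}

```text
time_s: 21.4
ee_pos: [0.5005, -0.1346, 0.2267]
ee_rot: [-0.001, 0.654, 0.756, 0.0]
contact_force: [0.2, 0.5, -1.1]
grip_width: 0.0143
```

```bash
python3 - <<'E'
from h import *
delta([.5018,-.2406,.20],downR(7.4),False)
E
```

```text
t 21.4 tcp [ 0.5005 -0.1346  0.2267] F [ 0.2  0.5 -1.1] w 0.0143
turn [-0.1 -0.1  0.9] shift now-axes [-105.1  -13.9   26.6] shift target-axes [-105.2  -12.4   26.7]
```

{"op": "play_rows", "data": {
  "commands": "-25 -6 0 0 0 0.5 0;-25 -3 5 0 0 0.4 0;-20 -2 8 0 0 0 0;-10 0 8 0 0 0 0;0 0 0 0 0 0 0;0 0 0 0 0 0 0"
}}

```text
time_s: 22.15
ee_pos: [0.5013, -0.2176, 0.2021]
ee_rot: [-0.003, 0.661, 0.75, 0.0]
contact_force: [0.3, 0.6, -1.5]
grip_width: 0.0143
```

```bash
python3 - <<'E'
from h import *
delta([.5018,-.2406,.16],downR(7.4),False)
s,d2=shot('side');W=cloud('side',d2);p,d=shot('top');T=cloud('top',d)
for n,I,V in(('side',s,W),('top',p,T)):
    I=I.astype(int);m=(I[...,0]>90)&(I[...,1]<50)&(abs(V[...,1]+.24)<.05)&(V[...,2]>.1)&(abs(V[...,0]-.5)<.05);w=V[m];print(n,m.sum(),w.mean(0).round(4) if len(w) else '', w.max(0).round(3) if len(w) else '', w.min(0).round(3) if len(w) else '')
    k=(abs(V[...,1]+.24)<.05)&(V[...,2]>.065)&(abs(V[...,0]-.5)<.05)&(V[...,2]<.25)
    for z0 in np.arange(.09,.2,.015):
        w=V[k&(V[...,2]>z0)&(V[...,2]<z0+.015)]
        if len(w):print(round(z0,3),len(w),np.median(w,0).round(4),w.min(0).round(3),w.max(0).round(3))
b=s[130:200,265:335];c=cv2.resize(b,(560,560),interpolation=2);cv2.imwrite('pics/g6.png',c[:,:,::-1])
E
```

```text
t 22.15 tcp [ 0.5013 -0.2176  0.2021] F [ 0.3  0.6 -1.5] w 0.0143
turn [-0.2 -0.3 -0.2] shift now-axes [-23.1  -2.2  42. ] shift target-axes [-22.9  -2.4  42.1]
side 16 [ 0.4989 -0.2065  0.226 ] [ 0.504 -0.2    0.24 ] [ 0.495 -0.209  0.209]
0.12 14 [ 0.4976 -0.2077  0.1311] [ 0.491 -0.212  0.125] [ 0.504 -0.203  0.134]
0.135 23 [ 0.4979 -0.209   0.1424] [ 0.492 -0.215  0.135] [ 0.504 -0.203  0.15 ]
0.15 21 [ 0.4985 -0.2098  0.1589] [ 0.492 -0.217  0.151] [ 0.505 -0.202  0.162]
0.165 23 [ 0.4988 -0.2092  0.1717] [ 0.49  -0.222  0.165] [ 0.505 -0.203  0.178]
0.18 27 [ 0.4992 -0.2093  0.1858] [ 0.49  -0.216  0.181] [ 0.505 -0.204  0.195]
0.195 38 [ 0.4969 -0.2051  0.2053] [ 0.482 -0.215  0.195] [ 0.515 -0.195  0.21 ]
top 0   
0.15 1 [ 0.5037 -0.208   0.1521] [ 0.504 -0.208  0.152] [ 0.504 -0.208  0.152]
```

View pics/g6.png

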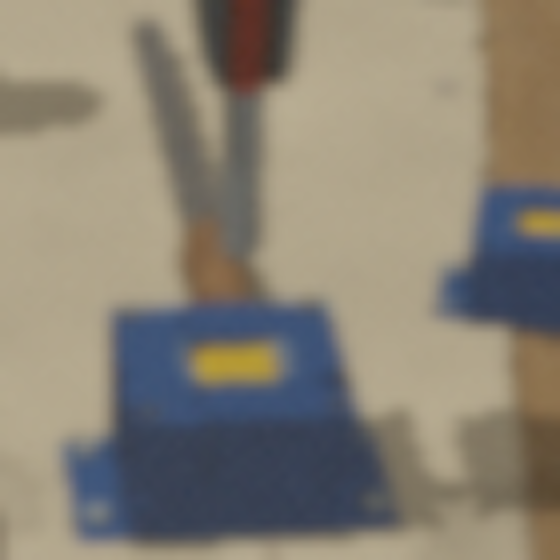

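The pin hangs upright above and slightly behind the jig, with its tip at (242,245) and the yellow flap at (235,362). I check the side camera's bias on the flap, then go over it.

```bash
python3 - <<'E'
from h import *
W=np.load('side.npy');p=cv2.imread('pics/side0.png')[:,:,::-1].astype(int)
j=(W[...,0]>.4)&(W[...,0]<.6)&(W[...,1]>-.33)&(W[...,1]<-.15)&(W[...,2]>.05)
y=j&(p[...,0]>120)&(p[...,2]<100);w=W[y];print('flap',y.sum(),w.mean(0).round(4),w.min(0).round(4),w.max(0).round(4))
w=W[j];print(cv2.minAreaRect((w[:,:2]*1000).astype(np.float32)))
E
```

```text
flap 50 [ 0.499  -0.2404  0.0602] [ 0.4829 -0.2558  0.0557] [ 0.5146 -0.2201  0.0652]
((498.82354736328125, -237.24168395996094), (90.03861236572266, 98.6227798461914), 8.348723411560059)
```

{"op": "play_rows", "data": {
  "commands": "-10 -1 8 -0.2 -0.3 -0.2 0;-10 -1 8 0 0 0 0;-4 0 8 0 0 0 0;0 0 5 0 0 0 0;0 0 0 0 0 0 0"
}}

```text
time_s: 22.88
ee_pos: [0.5023, -0.243, 0.1712]
ee_rot: [0.001, 0.66, 0.752, -0.0]
contact_force: [-0.1, 0.1, -1.3]
grip_width: 0.0142
```

```bash
python3 - <<'E'
from h import *
delta([.5018,-.2406,.16],downR(7.4),False);
E
```

```text
t 22.875 tcp [ 0.5023 -0.243   0.1712] F [-0.1  0.1 -1.3] w 0.0142
turn [0.  0.1 0.1] shift now-axes [ 2.5 -0.2 11.2] shift target-axes [ 2.4 -0.2 11.2]
```

{"op": "play_rows", "data": {
  "commands": "1 0 10 0 0 0 0;0 0 10 0 0 0 0;0 0 10 0 0 0 0;0 0 8 0 0 0 0;0 0 6 0 0 0 0;0 0 0 0 0 0 0"
}}

```text
time_s: 23.62
ee_pos: [0.5025, -0.2417, 0.1242]
ee_rot: [0.001, 0.66, 0.752, -0.0]
contact_force: [1.0, -0.0, -1.6]
grip_width: 0.014
```

```bash
python3 - <<'E'
from h import *
delta([.502,-.242,.1064],downR(7.4),False);print(get_obs()['moment'])
E
```

```text
t 23.625 tcp [ 0.5025 -0.2417  0.1242] F [ 1.  -0.  -1.6] w 0.014
turn [0.1 0.1 0.1] shift now-axes [-0.2 -0.6 17.8] shift target-axes [-0.3 -0.6 17.8]
[-0.06646869 -0.2017353   0.04742817]
```

{"op": "play_rows", "data": {
  "commands": "0 -0.5 6 0 0 0 0;0 0 5 0 0 0 0;0 0 3 0 0 0 0;0 0 2 0 0 0 0;0 0 2 0 0 0 0;0 0 0 0 0 0 0"
}}

```text
time_s: 24.38
ee_pos: [0.503, -0.2423, 0.1062]
ee_rot: [0.002, 0.66, 0.752, 0.0]
contact_force: [-1.5, 0.4, 4.2]
grip_width: 0.0139
```

The tip is on the well floor: it stopped at TCP z .1062, with Fz up by about 6 N. I start the widening spiral under a light press.

{"op": "play_rows", "data": {
  "commands": "2 0 1.5 0 0 0 0;-0.6 1.8 1.5 0 0 0 0;-2.2 0.2 1.5 0 0 0 0;-1.4 -2 1.5 0 0 0 0"
}}

```text
time_s: 24.88
ee_pos: [0.5035, -0.2462, 0.1051]
ee_rot: [0.004, 0.659, 0.752, -0.001]
contact_force: [-1.8, 4.8, 21.8]
grip_width: 0.0142
```

{"op": "play_rows", "data": {
  "commands": "1 -2.5 1.5 0 0 0 0;3.2 -0.4 1.5 0 0 0 0;2 2.8 1.5 0 0 0 0;-0.8 2.8 1.5 0 0 0 0"
}}

```text
time_s: 25.38
ee_pos: [0.507, -0.2434, 0.1051]
ee_rot: [0.009, 0.659, 0.752, -0.002]
contact_force: [-16.6, -2.6, 31.1]
grip_width: 0.0145
```

```bash
python3 - <<'E'
from h import *
delta([.503,-.2423,.1062],downR(7.4),False);print(get_obs()['moment'])
E
```

```text
t 25.375 tcp [ 0.507  -0.2434  0.1051] F [-16.6  -2.6  31.1] w 0.0145
turn [0.6 0.9 0.2] shift now-axes [ 1.6 -3.8 -1.1] shift target-axes [ 1.6 -3.9 -1.1]
[-0.77824565  4.17618836  0.00872868]
```

{"op": "play_rows", "data": {
  "commands": "0 0 -0.7 0.5 0.7 0.2 0;2 0 0.3 0.2 0.3 0 0;2.2 -0.4 0.3 0 0 0 0;2.2 -2.5 0.3 0 0 0 0"
}}

```text
time_s: 25.88
ee_pos: [0.5047, -0.2384, 0.1059]
ee_rot: [0.0, 0.66, 0.751, -0.0]
contact_force: [3.7, -2.3, 5.2]
grip_width: 0.0144
```

```bash
python3 - <<'E'
from h import *
delta([.502,-.242,.1062],downR(7.4),False);print(get_obs()['moment'])
E
```

```text
t 25.875 tcp [ 0.5047 -0.2384  0.1059] F [ 3.7 -2.3  5.2] w 0.0144
turn [ 0.   0.1 -0. ] shift now-axes [-3.2 -3.1 -0.3] shift target-axes [-3.2 -3.1 -0.3]
[-0.79906448 -1.0658542  -0.00242654]
```

{"op": "play_rows", "data": {
  "commands": "1 -3 0.5 0 0 0 0;-0.5 -3 0.5 0 0 0 0;-2 -2 0.5 0 0 0 0"
}}

```text
time_s: 26.25
ee_pos: [0.4994, -0.2407, 0.1057]
ee_rot: [0.003, 0.66, 0.751, 0.002]
contact_force: [4.9, 4.7, 8.6]
grip_width: 0.0141
```

{"op": "play_rows", "data": {
  "commands": "-3 -0.5 0.5 0 0 0 0;-3 1 0.5 0 0 0 0;-1.5 3 0.5 0 0 0 0"
}}

```text
time_s: 26.62
ee_pos: [0.5024, -0.2447, 0.1051]
ee_rot: [0.001, 0.66, 0.751, 0.003]
contact_force: [-8.8, 2.2, 21.3]
grip_width: 0.0147
```

```bash
python3 - <<'E'
from h import *
delta([.502,-.242,.1062],downR(7.4),False);print(get_obs()['moment'])
E
```

```text
t 26.625 tcp [ 0.5024 -0.2447  0.1051] F [-8.8  2.2 21.3] w 0.0147
turn [ 0.3 -0.1 -0.1] shift now-axes [ 2.7 -0.1 -1.1] shift target-axes [ 2.7 -0.1 -1.1]
[0.75794232 2.45174253 0.09723329]
```

{"op": "play_rows", "data": {
  "commands": "-1.5 -1.5 -0.6 0.3 0 0 0;-0.5 -3 0.2 0 0 0 0;2 -2.5 0.3 0 0 0 0;3 -1.5 0.3 0 0 0 0"
}}

```text
time_s: 27.12
ee_pos: [0.4943, -0.2427, 0.1055]
ee_rot: [0.002, 0.66, 0.751, 0.002]
contact_force: [4.2, -3.5, 5.2]
grip_width: 0.0138
```

```bash
python3 - <<'E'
from h import *
delta([.502,-.242,.1062],downR(7.4),False);print(get_obs()['moment'])
E
```

```text
t 27.125 tcp [ 0.4943 -0.2427  0.1055] F [ 4.2 -3.5  5.2] w 0.0138
turn [ 0.2  0.  -0.1] shift now-axes [-0.2  7.7 -0.6] shift target-axes [-0.2  7.7 -0.7]
[-1.07599538 -0.8752377  -0.01758511]
```

The light press hardly follows a drop, so from here each spiral stop gets a short firm press. The sectors left are jig -x/+y and -x/-y.

{"op": "play_rows", "data": {
  "commands": "2 2 0 0.2 0 0 0;1.8 1.5 0 0 0 0 0;0 0 0 0 0 0 0;0 0 1.5 0 0 0 0;0 0 1.5 0 0 0 0"
}}

```text
time_s: 27.75
ee_pos: [0.4972, -0.2413, 0.1052]
ee_rot: [0.003, 0.66, 0.751, -0.002]
contact_force: [-6.6, -1.0, 36.6]
grip_width: 0.0142
```

```bash
python3 - <<'E'
from h import *
delta([.502,-.242,.1062],downR(7.4),False);print(get_obs()['moment'])
E
```

```text
t 27.75 tcp [ 0.4972 -0.2413  0.1052] F [-6.6 -1.  36.6] w 0.0142
turn [0.1 0.4 0. ] shift now-axes [-1.3  4.6 -1. ] shift target-axes [-1.3  4.6 -1. ]
[-0.09469989  1.80008811  0.001885  ]
```

{"op": "play_rows", "data": {
  "commands": "2 1 -0.8 0 0.4 0 0;2 1 0 0 0 0 0;1.5 0.5 0 0 0 0 0;0 0 0 0 0 0 0;0 0 1.5 0 0 0 0"
}}

```text
time_s: 28.38
ee_pos: [0.4986, -0.2382, 0.1054]
ee_rot: [0.002, 0.659, 0.752, -0.002]
contact_force: [-2.7, -2.9, 33.2]
grip_width: 0.0142
```

```bash
python3 - <<'E'
from h import *
delta([.502,-.242,.1062],downR(7.4),False);print(get_obs()['moment'])
E
```

```text
t 28.375 tcp [ 0.4986 -0.2382  0.1054] F [-2.7 -2.9 33.2] w 0.0142
turn [-0.   0.3  0.1] shift now-axes [-4.3  2.9 -0.8] shift target-axes [-4.2  2.9 -0.8]
[-0.74367319  0.87880826  0.09171019]
```

{"op": "play_rows", "data": {
  "commands": "-2.5 -0.5 -0.8 0 0.3 0 0;-2.5 -0.5 0 0 0 0 0;-2.5 -0.5 0 0 0 0 0;-2.5 -0.5 0 0 0 0 0;-2 0 0 0 0 0 0;0 0 0 0 0 0 0;0 0 1.2 0 0 0 0"
}}

```text
time_s: 29.25
ee_pos: [0.497, -0.2495, 0.1038]
ee_rot: [-0.002, 0.659, 0.752, 0.0]
contact_force: [1.2, 0.6, -0.5]
grip_width: 0.0146
```

```bash
python3 - <<'E'
from h import *
delta([.502,-.242,.1062],downR(7.4),False);print(get_obs()['moment'])
E
```

```text
t 29.25 tcp [ 0.497  -0.2495  0.1038] F [ 1.2  0.6 -0.5] w 0.0146
turn [-0.1 -0.2  0.1] shift now-axes [ 6.8  5.9 -2.4] shift target-axes [ 6.8  5.9 -2.4]
[-0.0428685  -0.31607927 -0.01081155]
```

The TCP is at z .1038 with no support force, so the tip is dropping into the hole. I follow it down.

{"op": "play_rows", "data": {
  "commands": "0 0 3 0 0 0 0;0 0 3 0 0 0 0;0 0 3 0 0 0 0;0 0 0 0 0 0 0"
}}

```text
time_s: 29.75
ee_pos: [0.4975, -0.2499, 0.0942]
ee_rot: [-0.001, 0.659, 0.752, 0.0]
contact_force: [1.5, 0.8, -2.7]
grip_width: 0.0145
```

```bash
python3 - <<'E'
from h import *
delta([.497,-.2495,.0844],downR(7.4),False);print(get_obs()['moment'])
E
```

```text
t 29.75 tcp [ 0.4975 -0.2499  0.0942] F [ 1.5  0.8 -2.7] w 0.0145
turn [-0.1 -0.1  0.1] shift now-axes [ 0.4 -0.5  9.8] shift target-axes [ 0.5 -0.5  9.8]
[-0.28563976 -0.55714113 -0.03409407]
```

{"op": "play_rows", "data": {
  "commands": "0 0 3 0 0 0 0;0 0 3 0 0 0 0;0 0 2 0 0 0 0;0 0 2 0 0 0 0;0 0 1.2 0 0 0 0;0 0 0 0 0 0 0"
}}

```text
time_s: 30.5
ee_pos: [0.498, -0.2503, 0.0838]
ee_rot: [-0.0, 0.659, 0.752, 0.0]
contact_force: [-1.1, 0.6, 0.5]
grip_width: 0.0141
```

```bash
python3 - <<'E'
from h import *
delta([.497,-.2495,.0844],downR(7.4),False);print(get_obs()['moment'])
E
```

```text
t 30.5 tcp [ 0.498  -0.2503  0.0838] F [-1.1  0.6  0.5] w 0.0141
turn [-0.  -0.   0.1] shift now-axes [ 1.  -0.9 -0.6] shift target-axes [ 1.  -0.9 -0.6]
[0.22604207 0.19711232 0.04730378]
```

Nearly at the bottom. One gentle push confirms the seat, then I release.

{"op": "play_rows", "data": {
  "commands": "0 0 1 0 0 0 0;0 0 0.7 0 0 0 0;0 0 0 0 0 0 0"
}}

```text
time_s: 30.88
ee_pos: [0.4979, -0.2503, 0.0838]
ee_rot: [0.0, 0.659, 0.752, 0.0]
contact_force: [-0.4, 0.6, 0.9]
grip_width: 0.0142
```

{"op": "play_rows", "data": {
  "commands": "0 0 0 0 0 0 25;0 0 0 0 0 0 30;0 0 0 0 0 0 40;0 0 0 0 0 0 45;0 0 -15 0 0 0 45;0 0 -25 0 0 0 45;0 0 -30 0 0 0 45;0 0 -30 0 0 0 45"
}}

```text
time_s: 31.88
ee_pos: [0.4963, -0.2495, 0.1871]
ee_rot: [-0.002, 0.659, 0.752, -0.0]
contact_force: [0.6, -0.6, 0.3]
grip_width: 0.0449
```

{"op": "play_rows", "data": {
  "commands": "0 0 -20 0 0 0 45;35 0 -10 0 0 0 45;45 0 0 0 0 0 45;45 0 0 0 0 0 45;45 0 0 0 0 0 45;0 0 0 0 0 0 45"
}}

```text
time_s: 32.62
ee_pos: [0.4749, -0.0775, 0.2271]
ee_rot: [0.003, 0.66, 0.751, 0.001]
contact_force: [0.7, 0.3, -0.4]
grip_width: 0.0451
```

```bash
python3 - <<'E'
from h import *
delta([.498,-.25,.0844],downR(7.4),False)
s,d2=shot('side');W=cloud('side',d2);p,d=shot('top');T=cloud('top',d)
for n,I,V in(('side',s,W),('top',p,T)):
    I=I.astype(int);m=(I[...,0]>80)&(I[...,1]<60)&(I[...,2]<60)&(abs(V[...,1]+.24)<.05)&(V[...,2]>.065)&(abs(V[...,0]-.5)<.05);w=V[m];print(n,m.sum(),w.mean(0).round(4) if len(w) else '', w.max(0).round(3) if len(w) else '', w.min(0).round(3) if len(w) else '')
W0=np.load('top.npy')
for l in('grease_tin','bearing','pipe_offcut','tape_roll','wood_block','green_reel'):
    print(l,[(round(m['conf'],2),np.nanmedian(T[m['mask']],0).round(3),np.nanmedian(W0[m['mask']],0).round(3)) for m in masks_of('top',l)][:2])
b=s[140:210,255:355];a=p[190:260,320:390];c=np.zeros((560,800,3),np.uint8)
c[:400,:400]=cv2.resize(a,(400,400),interpolation=2);c[:280,400:]=cv2.resize(b,(400,280),interpolation=2);c[280:,400:]=cv2.resize(s[160:335,225:350],(400,280)) ;cv2.imwrite('pics/g7.png',c[:,:,::-1])
E
```

```text
t 32.625 tcp [ 0.4749 -0.0775  0.2271] F [ 0.7  0.3 -0.4] w 0.0451
turn [0.3 0.2 0. ] shift now-axes [-1.736e+02 -1.000e-01  1.433e+02] shift target-axes [-174.     0.7  142.7]
side 35 [ 0.505  -0.2392  0.1008] [ 0.51  -0.232  0.119] [ 0.499 -0.245  0.083]
top 5 [ 0.5082 -0.251   0.12  ] [ 0.513 -0.25   0.123] [ 0.504 -0.253  0.118]
grease_tin [(0.78, array([0.624, 0.134, 0.069]), array([0.624, 0.134, 0.069])), (0.36, array([0.712, 0.135, 0.031]), array([0.712, 0.135, 0.031]))]
bearing [(0.54, array([0.439, 0.125, 0.016]), array([0.439, 0.125, 0.016]))]
pipe_offcut []
tape_roll []
wood_block [(0.89, array([0.712, 0.135, 0.031]), array([0.712, 0.134, 0.031])), (0.61, array([ 0.476, -0.268,  0.06 ]), array([ 0.479, -0.268,  0.06 ]))]
green_reel [(0.92, array([ 0.705, -0.215,  0.031]), array([ 0.705, -0.215,  0.031])), (0.58, array([0.493, 0.245, 0.025]), array([0.493, 0.245, 0.025]))]
```

View pics/g7.png

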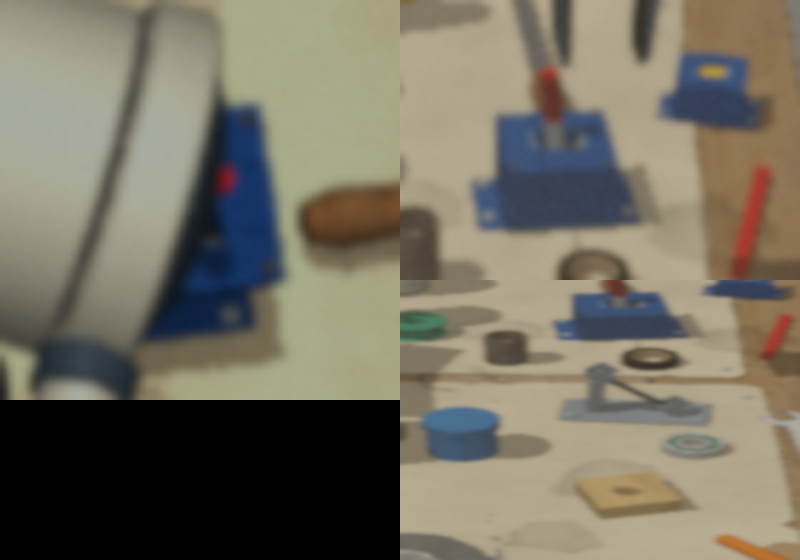

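The pin is in the jig and released, and the bystanders have not moved. The arm hides the top view, and in the side view the pin seems to lean towards +x on the flap. I clear the arm and measure the lean and depth.

{"op": "play_rows", "data": {
  "commands": "40 0 0 0 0 0 45;50 0 0 0 0 0 45;50 0 0 0 0 0 45;40 0 0 0 0 0 45;0 0 0 0 0 0 45"
}}

```text
time_s: 33.65
ee_pos: [0.454, 0.1004, 0.225]
ee_rot: [0.003, 0.663, 0.748, 0.001]
contact_force: [0.2, -0.4, 0.1]
grip_width: 0.0449
```

```bash
python3 - <<'E'
from h import *
s,d2=shot('side');W=cloud('side',d2);p,d=shot('top');T=cloud('top',d)
for n,V in(('side',W),('top',T)):
    k=(abs(V[...,1]+.245)<.035)&(abs(V[...,0]-.5)<.035)&(V[...,2]<.135)
    for z0 in np.arange(.068,.13,.01):
        w=V[k&(V[...,2]>z0)&(V[...,2]<z0+.01)]
        if len(w)>2:print(n,round(z0,3),len(w),np.median(w,0).round(4),w.min(0).round(3),w.max(0).round(3))
for l in('pipe_offcut','tape_roll'):
    for m in masks_of('top',l)[:2]: print(l,np.nanmedian(T[m['mask']],0).round(3),np.nanmedian(np.load('top.npy')[m['mask']],0).round(3))
E
```

```text
side 0.068 17 [ 0.5022 -0.2381  0.0725] [ 0.493 -0.245  0.068] [ 0.524 -0.225  0.077]
side 0.078 13 [ 0.4994 -0.2402  0.0807] [ 0.496 -0.247  0.078] [ 0.509 -0.235  0.087]
side 0.088 16 [ 0.5043 -0.2399  0.0934] [ 0.496 -0.247  0.088] [ 0.509 -0.232  0.097]
side 0.108 8 [ 0.505  -0.2394  0.1157] [ 0.497 -0.25   0.109] [ 0.513 -0.236  0.117]
side 0.118 12 [ 0.5051 -0.2393  0.1208] [ 0.497 -0.25   0.119] [ 0.513 -0.236  0.122]
top 0.068 7 [ 0.4977 -0.2443  0.0723] [ 0.473 -0.268  0.068] [ 0.509 -0.24   0.078]
top 0.078 5 [ 0.4997 -0.2399  0.0828] [ 0.497 -0.246  0.081] [ 0.505 -0.238  0.088]
top 0.088 5 [ 0.499  -0.2422  0.0935] [ 0.498 -0.25   0.089] [ 0.51  -0.238  0.096]
top 0.098 8 [ 0.5023 -0.2406  0.1013] [ 0.498 -0.25   0.099] [ 0.511 -0.238  0.108]
top 0.108 12 [ 0.5051 -0.2465  0.116 ] [ 0.5   -0.254  0.109] [ 0.516 -0.239  0.118]
top 0.118 21 [ 0.5071 -0.2453  0.1207] [ 0.501 -0.253  0.118] [ 0.515 -0.239  0.125]
pipe_offcut [ 0.616 -0.128  0.039] [ 0.616 -0.128  0.04 ]
pipe_offcut [0.487 0.026 0.008] [0.486 0.026 0.009]
tape_roll [ 0.475 -0.13   0.017] [ 0.475 -0.129  0.017]
tape_roll [ 0.493 -0.238  0.06 ] [ 0.494 -0.238  0.06 ]
```

The top of the pin is at z 0.120, which is what a pin standing fully home should show. It leans about 5° on the sprung flap. That is about all the hole's clearance allows (18.2 mm against 16 mm over 22 mm), so setting it again would not change it. Nothing else has moved and the arm is clear.

```bash
python3 -c "
from workcell import finish_job;print(finish_job())"
```

```text
the job is handed in; nothing more can be done
None
```

The job is handed in at about 34 s: the pin is in the hidden hole of the large jig, released and fully home. It leans about 5° rather than standing exactly vertical.

**What was done, in order:**
1. I lifted the pin out of the rack and stood it upright in the setting block. It was confirmed standing free there.
2. I took it again by the red sleeve and pushed it past the flap to touch the well floor.
3. I felt outward over the floor in a roughly widening spiral until it dropped in, about 8 mm toward −y and 4 mm toward −x of my estimated jig centre. The spiral got uneven towards the end, with presses at chosen spots.

**Last checks:**
- **Depth:** The fingers went 22 mm lower than when the tip first touched the floor, which is the full depth of the hole. A further gentle push did not move the pin. Its red end measured at z ≈ 0.120 m, as expected for a pin fully home.
- **Bystanders:** All six read within about 1 mm of where they started, and the gripper was clear of everything.
- **Lean:** The roughly 5° lean is mainly toward +x, the way the flap pushes. That is about as far as the hole's clearance allows, so I did not try to set it again.
- **Forces:** The highest readings I saw were about 37 N downward, while pressing the pin on the well floor. Forces were read only at the end of each move, so brief peaks in between could have been higher.
- **Wrist limits:** On the way to the setting block, joint 4 ran to its range limit (read −1.223 against −1.22) and joint 5 came close to its own. I swung the tool round to get clear.
- **Pictures:** I viewed 10.

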